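Close the slide incubator and hang its in-use tag

ROBOT

A 6-joint arm with a two-finger parallel gripper is mounted at the origin on the work surface. World frame = base frame: x ahead of the robot, y to its left, z up, the work surface at z = 0. Lengths are in mm, angles in rad, forces in N, time in s.
With the tool pointing down it reaches from about 350 to 775 mm from the base axis. Payload 7.3 kg.
Tool frame: the origin (TCP) lies midway between the tips of the shut fingers; the grasp point (between the pads) lies 19 mm behind it; x points along the fingers, y is the direction in which the jaws open and shut, and the axes are right-handed (so a half turn about x gives the same grasp; the last joint's range is limited). The gripper opens to 92 mm and grips with 3 to 60 N. Pads are 19 mm wide; open, the fingers measure 130 mm over their backs; the gripper's body (75 mm by 190 mm) begins 47 mm behind the grasp point.
Start: joints at [1.133, 0.342, 1.524, -0, 1.275, -0.146], TCP at [151.015, 502.831, 226.741] pointing down, gripper open.
Joint ranges: [-2.53, 2.53], [-0.77, 2.02], [0.04, 2.7], [-1, 4.14], [0.28, 2.66], [-3.11, 3.11]. Speed limits (rad/s): [2.57, 2.57, 3.14, 3.14, 3.14, 3.14].

INTERFACE

Orientations are given as [roll, pitch, yaw] about the fixed x, y, z axes, in that order (R = Rz(yaw) Ry(pitch) Rx(roll)).
In Python, from plant import get_obs, capture, close_job gives the robot as it stands. The module is installed in compiled form; this text tells all that it offers.
- The arm moves only by the tool send_rows, never from a script. Its argument "moves" is a list of rows, each a list of 4 numbers: the shift along the tool's x, y, z in mm, then the turn about the tool's x in degrees. In form: [[tx, ty, tz, yaw], ...]. A call has 1 to 8 rows; each row shifts and turns the commanded pose from where the row before left it, along the tool's axes as they then stand; what a row does not reach is not made up. A row lasts 1/8 s, in which the tool goes at most 62.5 mm and 10.7 degrees, less where a joint would pass 70% of its speed; a pose out of reach is approached as far as the arm can. A call with a gripper value outside its range is refused whole. "hand" is the opening, from 0 (shut) to 1 (fully open), set as the call begins (left out, the last holds). The fingers move at their own pace and stop on an object; the grip force is fixed at half the most. Time passes only in rows, so rows that do not move let the fingers close. It gives the time, the measured TCP pose, the force and the opening at its end, in the units of the state.
- get_obs(): the state, without advancing time (a new reading comes with each control period).
- capture(name): name is "scene" or "top" or "wrist"; returns a dict with "image" (480x640x3 uint8, red, green, blue), "K" (3x3 intrinsics, pixels), "position" and "attitude" of the camera in the world; the wrist camera has in their place "mount" (4x4, takes a point from camera to tool coordinates, whose origin is the TCP and whose axes are the tool frame's). Camera axes: x right, y down, z forward; pixel columns grow to the right and rows downward; lengths in mm; the calibration is good to about 2 mm. A picture is of the moment at which its call begins: read the wrist's pose just before it. There is no depth.
- close_job(): hands the job in, once; it reports no verdict.
The state is a dict: "time": time; "joint_positions": joint angles; "dq": joint speeds; "tau": joint torques, N m; "tool_pos": TCP position; "tcp_rot": TCP orientation; "contact_force": force on the tool from outside, world axes, zero at the start; "moment": the same for the moment, N m; "grip_width": finger opening in mm.
Only numpy, scipy, OpenCV 4.12 (cv2) and the standard library are available. Lean on these libraries where they do the work, as an engineer would, in place of code of your own. Each camera call takes 0.05 s, during which the arm holds its last target. There are 200 camera calls.

TASK

Close the slide incubator for its run: press both of its blue hinged covers down until their catches click and hold them shut. Then take the orange in-use tag out of its rack and hang it by its eye on the peg of the post. Leave the other glassware and things on the bench where they are.

Things in the scene. Friction and masses are not known exactly. Their poses are not given: they have to be found in the camera images.
- incubator: White bench-top slide incubator, 150 x 206 x 60 mm high, heavy, does not move. It has two bays side by side, each with a blue cover hinged along the rear (its +x side); the covers' free edges and catches are at the front (-x side). Origin on the bench under its middle, z up, +y to its left bay.
- cover_left (a joint): Hinge of the blue cover of the left (+y) bay: 105 mm from hinge to free edge, 86 mm wide, 6 mm thick. 0 rad = shut; starts open at 0.4 to 0.8 rad, free edge raised. A spring pushes it open unless, in the last 0.09 rad, the catch at its free edge snaps under a sprung pin (about 7 to 12 N near that edge). Held by its catch it reads under 0.02.
- cover_right (a joint): The same for the cover over the right (-y) bay.
- cover_left_press (a point): Point on the left cover's upper (outer) face, middle of the white stripe, 92 mm from the hinge line and 13 mm from the free edge: where to press. Moves with the cover; its z is the outward normal of the cover, its -x points from the hinge to the free edge. Shut, it is 66 mm above the bench.
- cover_right_press (a point): The same point on the right cover.
- cover_left_hinge (a point): Middle of the left cover's hinge line, 60 mm above the bench; the hinge runs along the incubator's y.
- cover_right_hinge (a point): The same for the right cover.
- tag: Orange plastic plate with a white label, 50 mm wide (its y), 120 mm tall (its z), 6 mm thick (its x), about 50 g, standing upright in the rack's slot. A round eye of 26 mm diameter goes through it along x, centred 76 mm above its lower edge and 44 mm below its top edge; above the eye are 31 mm of plain plate to grip. Origin at the middle of the lower edge.
- tag_eye (a point): Centre of the tag's eye; its x is the axis of the eye.
- tag_top (a point): Middle of the tag's top edge, 120 mm above its lower edge.
- rack: Grey slotted block, 64 x 90 x 36 mm high, fixed. The slot (9 mm wide, 56 mm long along y, floor 8 mm above the bench) holds the tag upright. Origin on the bench under its middle.
- post: Steel post of 14 mm diameter, 165 mm high, on a round 90 mm foot, fixed. From its top a red 8 mm thick peg runs 60 mm towards the post's -x, rising 6 mm, and ends in a tip turned up by another 5 mm. Nothing stands above the peg. Origin on the bench under the post.
- peg_seat (a point): Point on the peg's centre line, 35 mm out from the post's axis, 168.5 mm above the bench. The peg points along its -x.
- peg_tip (a point): Centre of the rounded peg's turned-up tip, 66 mm out from the post's axis, 176 mm above the bench; the tip's radius is 4 mm.
- amber_jar: Bystander: amber glass jar, 56 mm diameter, 85 mm high. Origin under its middle.
- reagent_bottle: Bystander: white bottle with green label and blue cap, 62 mm diameter, 150 mm high. Origin under its middle.
- flask: Bystander: conical glass flask, 76 mm diameter, 108 mm high. Origin under its middle.
- vial: Bystander: small glass vial with white cap, 28 mm diameter, 59 mm high. Origin under its middle.
- timer: Bystander: white bench timer, 30 x 65 x 65 mm. Origin under its middle.
- slide_box: Bystander: green slide box, 170 x 85 x 35 mm. Origin under its middle.

How it is judged (in metres and radians):
On the way, in this order (a step that is already met when the one before it is completed fails the run):
1. both covers are shut (under 0.035 rad) and held by their catches with the robot off them (value of joint each of cover_left, cover_right below 0.035 rad and contact force between each of the arm, the fingers and incubator below 0.2 N), for 0.3 s.
2. the tag hangs on the peg: the peg runs through its eye and carries it (x of tag_eye in the frame of post between -0.068 and -0.004 m and y of tag_eye in the frame of post between -0.014 and 0.014 m and z of tag_eye in the frame of post between 0.148 and 0.172 m and angle between tag's own z axis and vertical below 0.4 rad and contact force between tag and post above 0.1 N), for 0.2 s.
At the end, for the whole second after the job is handed in: Both covers held shut by their catches (under 0.035 rad each). The tag hangs at rest (under 0.05 m/s), upright within 0.4 rad, carried by the peg through its eye and clear of the rack: eye centre 4 to 68 mm out from the post's axis, within 14 mm sideways of the peg, 148 to 172 mm above the bench (all of step 2 and value of joint each of cover_left, cover_right below 0.035 rad and contact force between tag and rack below 0.05 N and linear speed of tag below 0.05 m/s); the robot touches nothing.
It fails at once if a bystander (jar, bottle, flask, vial, timer or slide box) is moved by more than 30 mm or tipped over (distance of any of amber_jar, reagent_bottle, flask, vial, timer, slide_box from where it was at the start of the episode above 0.03 m or angle between any of amber_jar, reagent_bottle, flask, vial, timer, slide_box's own z axis and vertical above 0.5 rad).
It also fails if it takes over 61 s, if anything falls off the work surface, if the arm or the gripper's body presses on something with over 40 N, if the wrist force passes 120 N, or if a joint passes its speed limit or range.

## Working session

There is one attempt and no reset: what is moved stays moved. The work goes in short steps, Python scripts to look and compute and a tool call to move; the robot and the scene stay as the last step left them, time stands still between calls to the robot, and variables do not carry over. Pictures are saved under pics/ and viewed, about 8 in all and at most 12, crops included, and the job is handed in when it is done.

Besides the shell and the picture viewer there is one more tool, called after "Call:" as name(argument=value, ...) on one line, values as JSON. send_rows: Moves the arm, as the interface text tells. Its arguments: {"type":"object","properties":{"moves":{"type":"array","items":{"type":"array","items":{"type":"number"}}},"hand":{"type":"number"}},"required":["moves"]}

```bash
mkdir -p pics
cat > h.py <<'E'
import numpy as np, cv2, pickle
from plant import get_obs, capture
from scipy.spatial.transform import Rotation as R
def show(o=None):
    o=o or get_obs()
    print({k:np.round(o[k],3).tolist() for k in ['time','tool_pos','tcp_rot','contact_force','grip_width','joint_positions']})
E
python3 - <<'E'
from h import *
show()
d={}
for n in ['scene','top']:
    c=capture(n); d[n]=c; cv2.imwrite(f'pics/{n}0.png',c['image'][:,:,::-1])
    print(n,c['K'],c['position'],c['attitude'])
pickle.dump(d,open('c0.pkl','wb'))
E
```

```text
{'time': 0.0, 'tool_pos': [150.829, 502.456, 226.058], 'tcp_rot': [-1.715, 1.569, -2.007], 'contact_force': [0.335, -1.093, -0.077], 'grip_width': 91.613, 'joint_positions': [1.133, 0.343, 1.525, -0.0, 1.275, -0.146]}
scene [[502.4027658    0.         322.00350237]
 [  0.         502.4027658  234.25711558]
 [  0.           0.           1.        ]] [1239.60996865  160.26395172 1108.14706077] [-2.52862404 -0.01090735  1.96887809]
top [[449.2277876    0.         316.67391986]
 [  0.         449.2277876  244.25865188]
 [  0.           0.           1.        ]] [486.03131187 -96.12981329 997.56715068] [-3.06046902  0.02460955 -1.55352827]
```

View pics/scene0.png

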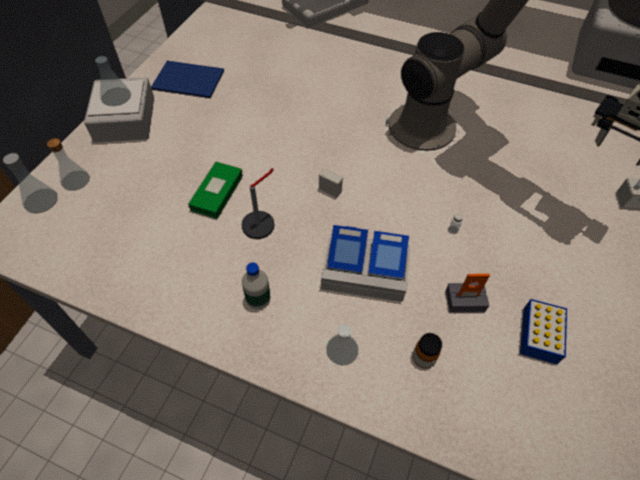

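View pics/top0.png

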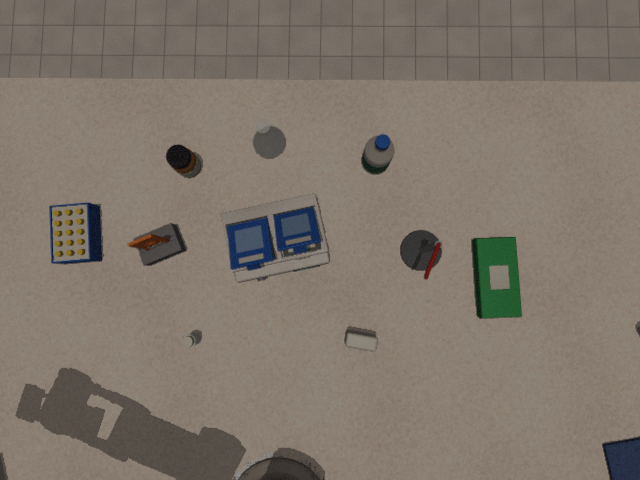

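The scene view shows the incubator at (365,262), rack and tag at (470,290), post at (258,205). In the top view they are at (275,238), (155,243) and (420,250). Next I'll view magnified crops.

Run:
```python
from h import *
d=pickle.load(open('c0.pkl','rb'))
def crop(n,x,y,w,h,s):
    im=d[n]['image'][y:y+h,x:x+w,::-1]; im=cv2.resize(im,None,fx=s,fy=s,interpolation=cv2.INTER_CUBIC)
    im=cv2.convertScaleAbs(im,alpha=1.4)
    for i in range(0,w,10): cv2.putText(im,str(x+i),(i*s,8),0,.28,(0,255,0)); cv2.line(im,(i*s,8),(i*s,12),(0,255,0))
    for j in range(0,h,10): cv2.putText(im,str(y+j),(0,j*s+4),0,.28,(0,255,0))
    return im
A=np.zeros((600,800,3),np.uint8)
def put(im,x,y): 
    im=im[:600-y,:800-x]; A[y:y+im.shape[0],x:x+im.shape[1]]=im
put(crop('top',216,190,118,94,3),0,0)
put(crop('scene',318,220,96,80,4),360,0)
put(crop('top',122,218,66,50,4),0,325)
put(crop('scene',444,266,48,50,5),270,325)
put(crop('top',395,225,50,60,4),515,325)
put(crop('scene',238,165,40,75,3),720,325)
cv2.imwrite('pics/crops.png',A)
```

```text
(no output)
```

View pics/crops.png

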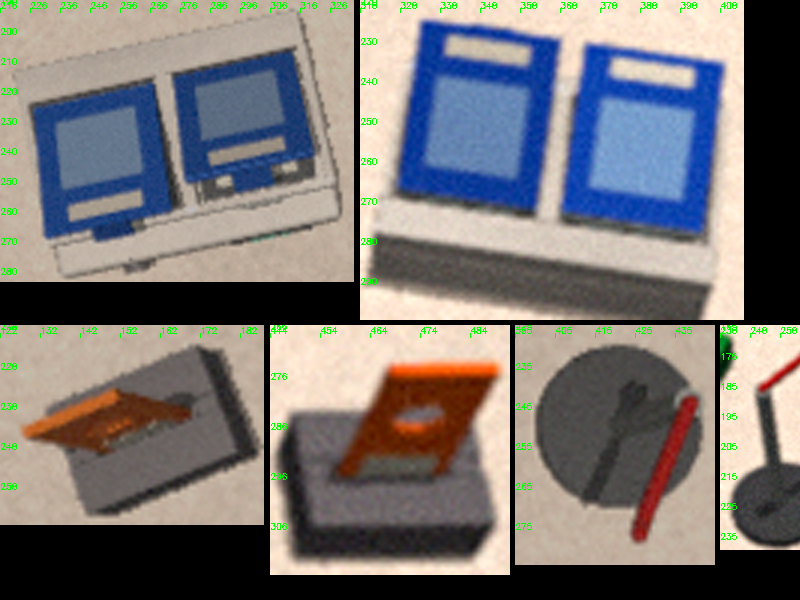

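```bash
cat >> h.py <<'E'
def cam(c): return R.from_euler('xyz',c['attitude']).as_matrix(), np.array(c['position']), np.array(c['K'])
def ray(c,p):
    M,o,K=cam(c); v=M@np.linalg.solve(K,[p[0],p[1],1.]); return o,v/np.linalg.norm(v)
def plane(c,p,z):
    o,v=ray(c,p); return o+v*(z-o[2])/v[2]
def tri(c1,p1,c2,p2):
    o1,a=ray(c1,p1);o2,b=ray(c2,p2)
    s=np.linalg.lstsq(np.c_[a,-b],o2-o1,rcond=None)[0]; P,Q=o1+a*s[0],o2+b*s[1]
    return (P+Q)/2,np.linalg.norm(P-Q)
def proj(c,X):
    M,o,K=cam(c); q=K@(M.T@(np.array(X)-o)); return q[:2]/q[2]
E
python3 - <<'E'
from h import *
np.set_printoptions(precision=1,suppress=True)
d=pickle.load(open('c0.pkl','rb'));T,S=d['top'],d['scene']
def cent(c,x0,x1,y0,y1,f):
    hsv=cv2.cvtColor(c['image'],cv2.COLOR_RGB2HSV).astype(int)[y0:y1,x0:x1]
    m=f(hsv).astype(np.uint8); n,l,s,ce=cv2.connectedComponentsWithStats(m)
    i=1+np.argmax(s[1:,4]); pts=np.argwhere(l==i)[:,::-1]+[x0,y0]
    return ce[i]+[x0,y0],s[i,4],cv2.minAreaRect(pts.astype(np.float32)),pts
w=lambda h:(h[...,1]<70)&(h[...,2]>110)
for n,tw,sw in [('L',(236,268,248,268),(376,406,231,246)),('R',(283,313,231,250),(335,365,227,240))]:
    a=cent(T,*tw,w); b=cent(S,*sw,w); print(n,a[0],a[1],a[2],b[0],b[1],b[2],tri(T,a[0],S,b[0]))
red=lambda h:((h[...,0]<5)|(h[...,0]>175))&(h[...,1]>150)
org=lambda h:(h[...,0]<20)&(h[...,1]>150)
a=cent(T,400,450,230,290,red);b=cent(S,240,280,160,195,red)
def ends(p):
    vx,vy,x,y=cv2.fitLine(p.astype(np.float32),cv2.DIST_L2,0,.01,.01).ravel()
    t=(p-[x,y])@[vx,vy]; return np.array([x,y])+np.outer([t.min(),t.max()],[vx,vy])
print('peg',ends(a[3]),ends(b[3]))
print('tag top',cent(T,122,180,225,262,org)[2],'scene',cv2.boxPoints(cent(S,450,495,268,300,org)[2]))
# incubator clicks
for nm,t,s in [('front-left topcorner',None,None)]: pass
# rack top corners, z=36 from top view
for p in [(122+47/4,0)]: pass
top=lambda x,y:(122+x/4,218+(y-325)/4)
sc=lambda x,y:(444+(x-270)/5,266+(y-325)/5)
print('tag tops', tri(T,top(23,433),S,sc(497,370)),tri(T,top(119,391),S,sc(389,369)))
print('rack z36', [plane(T,top(*q),36) for q in [(47,412-0),(197,346),(238,455),(91,513)]])
it=lambda x,y:(216+x/3,190+y/3)
print('inc z60',[plane(T,it(*q),60) for q in [(14,74),(296,12),(340,187),(52,247)]])
print('hinge-side cover corners z60-66',[plane(T,it(*q),63) for q in [(30,104),(153,80),(173,73),(293,48)]])
pk=lambda x,y:(395+(x-515)/4,225+(y-325)/4)
ps=lambda x,y:(238+(x-720)/3,165+(y-325)/3)
print('post top',tri(T,pk(687,398),S,ps(762,389)))
print('foot',plane(T,pk(618,425),8))
E
```

```text
L [250.8 257.9] 95 ((250.5823211669922, 257.8705749511719), (3.9047484397888184, 23.97081756591797), 77.47119140625) [390.8 237.7] 107 ((390.9082946777344, 237.68777465820312), (20.353212356567383, 5.2204670906066895), 7.594643592834473) (array([529.4,  56.3, 107.7]), np.float64(3.0493953589568132))
R [311.  245.5] 6 ((311.0, 245.5), (1.0, 2.0), 90.0) [349.3 232.1] 110 ((349.55389404296875, 232.06924438476562), (21.20993995666504, 5.209458351135254), 7.125016689300537) (array([553.2, -53.1, 101.9]), np.float64(17.615057342516426))
peg [[424.8 277.9]
 [438.7 242.9]] [[251.3 186.4]
 [272.3 169.4]]
tag top ((148.3211669921875, 241.57528686523438), (13.436473846435547, 40.115394592285156), 67.16634368896484) scene [[457.2 294.6]
 [472.6 265.3]
 [489.4 274.2]
 [474.  303.4]]
tag tops (array([550.2, 297.4, 123.7]), np.float64(3.6293882842920646)) (array([571.1, 250.8, 125.8]), np.float64(1.6280619864713566))
rack z36 [array([567.6, 326.4,  36. ]), array([604.8, 245.9,  36. ]), array([545.8, 220.9,  36. ]), array([513.2, 299.6,  36. ])]
inc z60 [array([621.6, 132.6,  60. ]), array([668.4, -65.7,  60. ]), array([545.3, -98.5,  60. ]), array([500.2, 101.8,  60. ])]
hinge-side cover corners z60-66 [array([600.1, 119.9,  63. ]), array([618.3,  33.7,  63. ]), array([623.4,  19.8,  63. ]), array([642.2, -64.1,  63. ])]
post top (array([ 559.1, -300. ,  164.8]), np.float64(2.4486120157997227))
foot [ 556.9 -299.2    8. ]
```

```bash
cat >> h.py <<'E'
def delta(X,ydir=None):
    """shift in present tool axes to X, and turn about tool x (deg) making tool y parallel to ydir (mod 180)"""
    o=get_obs(); M=R.from_euler('xyz',o['tcp_rot']).as_matrix(); v=M.T@(np.array(X)-o['tool_pos'])
    a=None
    if ydir is not None:
        u=M.T@np.r_[ydir,0]; a=np.degrees(np.arctan2(u[2],u[1])); a=(a+90)%180-90
    print('delta',v.round(1),'turn',a); return v,a
E
python3 - <<'E'
from h import *
np.set_printoptions(precision=2,suppress=True)
d=pickle.load(open('c0.pkl','rb'));T,S=d['top'],d['scene']
tip,e=tri(T,(424.8+.5,277.9-1),S,(272.3-.8,169.4+.6));print('tip',tip,e)
print('tip plane176',plane(T,(425.3,276.7),176),plane(S,(271.5,170),176))
P,e=tri(T,(298,240.3),S,(349.3,232.1));print('R press',P,e)
yaw=.226;ex=np.array([np.cos(yaw),np.sin(yaw)]);ey=np.array([-ex[1],ex[0]]);C=np.array([571.9,16.7])
for n,Q in [('L',np.array([529.4,56.3,107.7])),('R',P)]:
    r=(Q[:2]-C); print(n,r@ex,r@ey,Q[2])
for s in (48,-50):
  for th in (.8,.7,.6,.5,.4,.2,0):
    h=92*np.cos(th)-6*np.sin(th); print(s,th,C+ex*(48.5-h)+ey*s,60+92*np.sin(th)+6*np.cos(th))
M=R.from_euler('xyz',get_obs()['tcp_rot']).as_matrix();print(M)
print('inc jaw x',delta([0,0,0],ex))
print('tag turn',delta([0,0,0],[np.cos(.43),np.sin(.43)]))
E
```

```text
tip [ 496.77 -275.85  171.45] 4.122253193307995
tip plane176 [ 496.46 -272.86  176.  ] [ 500.65 -275.84  176.  ]
R press [564.59 -38.59 123.56] 3.946146782591358
L -32.545637454128965 48.11643672077554 107.7
R -19.516766903452826 -52.24531628535505 123.55543335393565
48 0.8 [550.14  60.95] 130.1770006188391
48 0.7 [543.6   59.45] 123.8570803495745
48 0.6 [537.71  58.09] 116.89912124180132
48 0.5 [532.53  56.9 ] 109.37264492292891
48 0.4 [528.11  55.88] 101.35285345641316
48 0.2 [521.7   54.41] 84.15797790019309
48 0 [518.75  53.73] 66.0
-50 0.8 [572.1  -34.56] 130.1770006188391
-50 0.7 [565.56 -36.06] 123.8570803495745
-50 0.6 [559.67 -37.42] 116.89912124180132
-50 0.5 [554.49 -38.61] 109.37264492292891
-50 0.4 [550.07 -39.63] 101.35285345641316
-50 0.2 [543.66 -41.1 ] 84.15797790019309
-50 0 [540.71 -41.78] 66.0
[[-0.    0.29  0.96]
 [-0.    0.96 -0.29]
 [-1.   -0.   -0.  ]]
delta [ 226.8 -524.3    0.1] turn 60.332900188026
inc jaw x (array([ 226.83, -524.34,    0.09]), np.float64(60.332900188026))
delta [ 226.8 -524.3    0.1] turn 48.644562170932005
tag turn (array([ 226.83, -524.34,    0.09]), np.float64(48.644562170932005))
```

Call:
send_rows(hand=0, moves=[[0, -26, 41, 0], [0, -26, 41, 0], [0, -26, 41, 0], [0, -26, 41, 0], [0, -26, 41, 0], [0, -26, 41, 0], [0, -26, 41, 0], [0, -26, 41, 0]])

```text
time: 1.1
tool_pos: [406.0, 207.9, 226.5]
tcp_rot: [-3.052, 1.57, 2.939]
contact_force: [0.8, 0.9, -0.2]
grip_width: 16.3
```

Call:
send_rows(moves=[[0, -26, 41, 0], [0, -26, 41, 0], [0, -26, 41, 0], [0, -26, 41, 0], [0, 0, 0, 10], [0, 0, 0, 10], [0, 0, 0, 10], [0, 0, 0, 10]])

```text
time: 2.1
tool_pos: [532.2, 62.4, 226.2]
tcp_rot: [-2.264, 1.57, 3.023]
contact_force: [0.1, -0.7, 0.7]
grip_width: 0.4
```

Call:
send_rows(moves=[[0, 0, 0, 10], [0, 0, 0, 10], [0, 0, 0, 0], [0, 0, 0, 0]])

```text
time: 2.6
tool_pos: [532.4, 62.5, 226.5]
tcp_rot: [-2.088, 1.57, 2.859]
contact_force: [0.3, 0.1, -0.2]
grip_width: 0.6
```

Run:
```python
from h import *
show(); delta([530,56.5,125],[.975,.224])
```

```text
{'time': 2.6, 'tool_pos': [532.352, 62.497, 226.518], 'tcp_rot': [-2.088, 1.57, 2.859], 'contact_force': [0.339, 0.094, -0.227], 'grip_width': 0.556, 'joint_positions': [-0.026, 0.363, 1.494, 0.0, 1.286, -0.261]}
delta [101.5  -3.6   5.3] turn 0.5331418251569602
```

Call:
send_rows(moves=[[26, -3.6, 5.3, 0], [40, 0, 0, 0], [40, 0, 0, 0], [6, -3, 0, 0], [6, -2, 0, 0], [6, -2, 0, 0], [6, -1.5, 0, 0], [6, -1, 0, 0]])

```text
time: 3.6
tool_pos: [521.1, 54.3, 91.0]
tcp_rot: [1.321, 1.57, -0.018]
contact_force: [-0.4, 0.4, 1.5]
grip_width: 0.5
```

Call:
send_rows(moves=[[6, -1, 0, 0], [6, -0.5, 0, 0], [5, 0, 0, 0], [3, 0, 0, 0], [2, 0, 0, 0]])

```text
time: 4.22
tool_pos: [518.6, 53.8, 68.9]
tcp_rot: [-1.668, 1.569, -3.006]
contact_force: [-3.9, -1.5, 5.7]
grip_width: 0.2
```

Call:
send_rows(moves=[[1, 0, 0, 0], [1, 0, 0, 0], [0, 0, 0, 0]])

```text
time: 4.6
tool_pos: [519.6, 54.0, 66.5]
tcp_rot: [2.147, 1.571, 0.808]
contact_force: [-0.8, 0.6, 1.3]
grip_width: 0.7
```

Call:
send_rows(moves=[[1, 0, 0, 0], [1, 0, 0, 0], [1, 0, 0, 0], [0, 0, 0, 0]])

```text
time: 5.1
tool_pos: [519.7, 54.0, 65.8]
tcp_rot: [1.27, 1.569, -0.069]
contact_force: [-7.7, 0.2, 22.2]
grip_width: 0.6
```

Call:
send_rows(moves=[[-20, 0, 0, 0], [-40, 0, 0, 0], [-40, 0, 0, 0], [0, 11, 49, 0], [0, 11, 49, 0], [0, 0, 0, 0]])

```text
time: 5.85
tool_pos: [564.8, -39.3, 163.4]
tcp_rot: [0.904, 1.569, -0.439]
contact_force: [-0.5, 0.2, 0.4]
grip_width: 0.6
```

Run:
```python
from h import *
show(); delta([563,-37,130],[.975,.224])
c=capture('top'); a=c['image'][180:290,210:340,::-1]
s=capture('scene'); b=s['image'][215:305,310:420,::-1]
A=np.hstack([cv2.resize(a,(390,330)),cv2.resize(b,(400,330))]); cv2.imwrite('pics/l.png',A)
```

```text
{'time': 5.85, 'tool_pos': [564.82, -39.274, 163.391], 'tcp_rot': [0.904, 1.569, -0.439], 'contact_force': [-0.501, 0.217, 0.418], 'grip_width': 0.596, 'joint_positions': [-0.205, 0.472, 1.504, -0.0, 1.164, -0.433]}
delta [33.4 -1.3 -2.7] turn 0.13275533846152143
```

View pics/l.png

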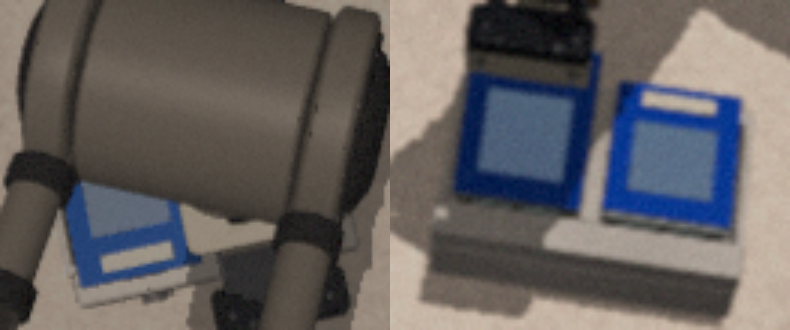

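The left cover now lies shut (stripe at about (137,255) of the left half); the right one is still raised under the gripper. Next, the right cover.

Call:
send_rows(moves=[[33, 1, -2.5, 0], [6, -2, 0, 0], [7, -5, 0, 0], [8, -5.5, 0, 0], [8, -4.5, 0, 0], [8, -3, 0, 0], [8, -3, 0, 0], [8, -1.5, 0, 0]])

```text
time: 6.95
tool_pos: [539.6, -39.4, 77.2]
tcp_rot: [-1.888, 1.57, 3.056]
contact_force: [-0.4, -1.0, 2.4]
grip_width: 0.4
```

Call:
send_rows(moves=[[6, -0.5, 0, 0], [4, 0, 0, 0], [2, 0, 0, 0], [1, 0, 0, 0], [1, 0, 0, 0], [0, 0, 0, 0]])

```text
time: 7.7
tool_pos: [539.0, -39.6, 65.8]
tcp_rot: [-0.561, 1.57, -1.899]
contact_force: [-10.0, -0.1, 24.3]
grip_width: 0.6
```

Call:
send_rows(moves=[[-20, 0, 0, 0], [-40, 0, 0, 0], [-40, 0, 0, 0], [-40, 0, 0, 0], [0, 11.5, -37.5, 0], [0, 11.5, -37.5, 0], [0, 11.5, -37.5, 0], [0, 11.5, -37.5, 0]])

```text
time: 8.7
tool_pos: [550.0, 118.4, 203.4]
tcp_rot: [1.787, 1.57, 0.448]
contact_force: [0.4, -0.2, -0.1]
grip_width: 0.3
```

Call:
send_rows(hand=0.5, moves=[[0, 11.5, -37.5, 0], [0, 11.5, -37.5, 0], [0, 11.5, -37.5, 0], [0, 11.5, -37.5, 0], [0, 0, 0, -6], [0, 0, 0, -5.7], [0, 0, 0, 0]])

```text
time: 9.57
tool_pos: [560.2, 273.9, 203.2]
tcp_rot: [-2.199, 1.571, 2.949]
contact_force: [-0.1, 0.1, -0.1]
grip_width: 45.8
```

Run:
```python
from h import *
show(); delta([560,274,102],[np.cos(.43),np.sin(.43)])
w=capture('wrist'); c=capture('top'); s=capture('scene'); pickle.dump((w,c,s,get_obs()),open('w.pkl','wb'))
print(w['K'],w['mount'])
b=s['image'][215:305,310:420,::-1]; t=c['image'][180:290,210:340,::-1]
A=np.hstack([cv2.resize(w['image'][:,:,::-1],(480,360)),np.vstack([cv2.resize(b,(220,180)),cv2.resize(t,(220,180))])]); cv2.imwrite('pics/w.png',A)
```

```text
{'time': 9.575, 'tool_pos': [560.152, 273.892, 203.171], 'tcp_rot': [-2.199, 1.571, 2.949], 'contact_force': [-0.148, 0.071, -0.121], 'grip_width': 45.802, 'joint_positions': [0.332, 0.542, 1.268, 0.0, 1.331, -0.104]}
delta [ 1.012e+02 -1.000e-01 -1.000e-01] turn 0.3083458241928412
[[405.69692044   0.         316.44696408]
 [  0.         405.69692044 236.17398234]
 [  0.           0.           1.        ]] [[ 5.48440152e-04 -2.47256476e-01  9.68949913e-01 -1.58492636e+02]
 [ 9.99999373e-01 -8.10681779e-04 -7.72884251e-04  1.38467408e+00]
 [ 9.76610675e-04  9.68949729e-01  2.47255876e-01 -6.52353144e+01]
 [ 0.00000000e+00  0.00000000e+00  0.00000000e+00  1.00000000e+00]]
```

View pics/w.png

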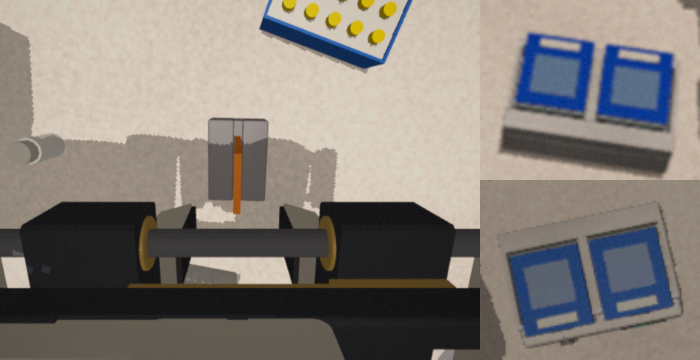

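The wrist view shows the tag edge-on and aligned at column 237 (of 480), midway between the fingers, and both side views show both covers flat and shut. I'll check the tag's extent along the tool z axis.

Run:
```python
from h import *
w,c,s,o=pickle.load(open('w.pkl','rb'))
M=R.from_euler('xyz',o['tcp_rot']).as_matrix(); mt=np.array(w['mount'])
h=cv2.cvtColor(w['image'],cv2.COLOR_RGB2HSV).astype(int)
m=((h[...,0]<20)&(h[...,1]>130))[150:300,290:345]; p=np.argwhere(m)[:,::-1]+[290,150]
def pt(px,ht):
    v=mt[:3,:3]@np.linalg.solve(w['K'],[*px,1.]); t=(o['tool_pos'][2]-ht-mt[0,3])/v[0]  # tool x = down
    return mt[:3,3]+v*t
for r in (190,210,230,260,275,280,284,288):
    q=p[p[:,1]==r]
    if len(q): print(r,q[:,0].min(),q[:,0].max(), pt((q[:,0].mean(),r),128).round(1))
print(p[:,1].min(),p[:,1].max(),h[215:240:2,316])
```

```text
190 313 321 [ 75.5   1.5 -33.1]
210 312 322 [ 75.5   1.5 -21.3]
230 312 321 [75.5  1.2 -9.3]
260 311 320 [75.5  0.6  9.3]
275 311 320 [75.5  0.6 18.9]
280 311 320 [75.5  0.6 22.2]
284 311 319 [75.5  0.3 24.8]
182 284 [[ 14 221 163]
 [ 14 219 162]
 [ 14 220 162]
 [ 14 217 163]
 [ 14 221 163]
 [ 14 222 162]
 [ 13 216 163]
 [ 14 225 161]
 [ 14 223 161]
 [ 14 213 163]
 [ 14 223 160]
 [ 13 216 162]
 [ 14 230 161]]
```

Call:
send_rows(moves=[[25, 0.7, 0, 0], [30, 0, 0, 0], [25, 0, 0, 0], [14, 0, 0, 0], [7, 0, 0, 0], [0, 0, 0, 0]])

```text
time: 10.48
tool_pos: [560.9, 274.0, 102.9]
tcp_rot: [1.713, 1.57, 0.578]
contact_force: [0.3, 0.2, 0.4]
grip_width: 46.0
```

Call:
send_rows(hand=0, moves=[[0, 0, 0, 0], [0, 0, 0, 0], [0, 0, 0, 0], [0, 0, 0, 0], [0, 0, 0, 0]])

```text
time: 11.1
tool_pos: [560.8, 274.1, 102.8]
tcp_rot: [1.781, 1.57, 0.646]
contact_force: [-0.1, 0.3, 1.1]
grip_width: 5.6
```

Call:
send_rows(moves=[[-15, 0, 0, 0], [-30, 0, 0, 0], [-30, 0, 0, 0], [-25, 0, 0, 0], [0, -22.4, 31.5, 0], [0, -22.4, 31.5, 0], [0, -22.4, 31.5, 0], [0, -22.4, 31.5, 0]])

```text
time: 12.1
tool_pos: [532.6, 120.8, 203.9]
tcp_rot: [1.21, 1.569, 0.076]
contact_force: [1.4, 0.1, -0.1]
grip_width: 6.0
```

Call:
send_rows(moves=[[0, -22.4, 31.5, 0], [0, -22.4, 31.5, 0], [0, -22.4, 31.5, 0], [0, -22.4, 31.5, 0], [0, -22.4, 31.5, 0], [0, -22.4, 31.5, 0], [0, -22.4, 31.5, 0], [0, -22.4, 31.5, 0]])

```text
time: 13.1
tool_pos: [476.6, -183.5, 203.9]
tcp_rot: [0.704, 1.569, -0.431]
contact_force: [0.7, 0.7, -0.4]
grip_width: 5.8
```

Call:
send_rows(moves=[[0, -22.4, 31.5, 0], [0, -22.4, 31.5, 0], [0, 0, 0, 9.4], [0, 0, 0, 9.4], [0, 0, 0, 9.4], [0, 0, 0, 9.4], [0, 0, 0, 9.4], [0, 0, 0, 0]])

```text
time: 14.1
tool_pos: [462.9, -258.3, 203.6]
tcp_rot: [1.375, 1.57, -0.579]
contact_force: [-0.0, -0.3, 0.2]
grip_width: 5.9
```

Run:
```python
from h import *
np.set_printoptions(precision=1,suppress=True)
show(); o=get_obs()
w=capture('wrist'); c=capture('top'); s=capture('scene'); pickle.dump((w,c,s,o),open('w2.pkl','wb'))
E_=np.array(o['tool_pos'])-[0,0,19]
print('expected eye px',proj(c,E_),proj(s,E_)); delta([456.5,-257,195],[.923,-.385])
b=s['image'][150:250,220:330,::-1]; t=c['image'][225:295,390:490,::-1]
A=np.hstack([cv2.resize(w['image'][:,:,::-1],(400,300)),cv2.resize(t,(400,280))[:280].repeat(1,0) if 0 else cv2.copyMakeBorder(cv2.resize(t,(400,280)),0,20,0,0,0)])
B=cv2.copyMakeBorder(cv2.resize(b,(330,300)),0,0,0,470,0)
cv2.imwrite('pics/w2.png',np.vstack([A,B]))
```

```text
{'time': 14.1, 'tool_pos': [462.871, -258.338, 203.633], 'tcp_rot': [1.375, 1.57, -0.579], 'contact_force': [-0.049, -0.342, 0.185], 'grip_width': 5.892, 'joint_positions': [-0.654, 0.37, 1.548, 0.0, 1.222, -0.271]}
expected eye px [418.2 295.3] [284.2 159.4]
delta [ 8.1 -6.3  1.2] turn 0.7866142546297965
```

View pics/w2.png

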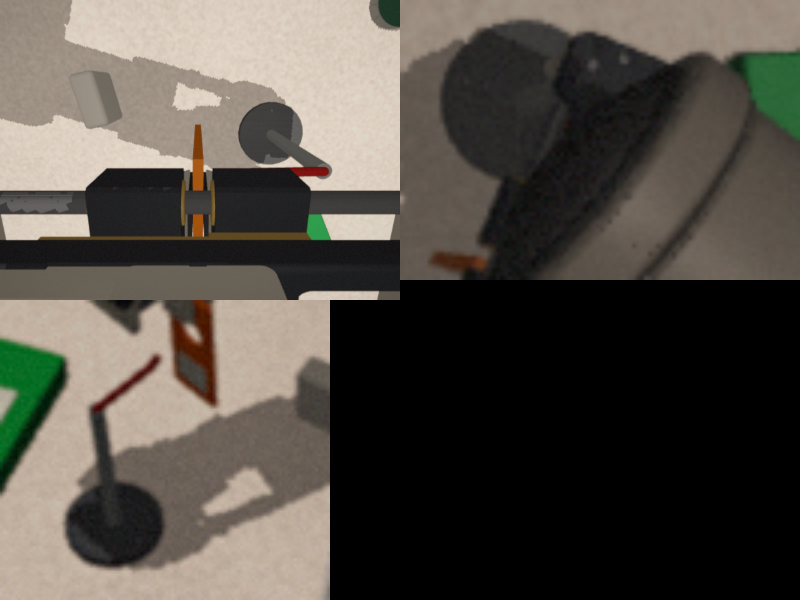

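The tag is gripped upright. In the wrist view the red peg lies level at row ~171 (of 300), columns 292–330. I'll cast rays to get the sideways offset.

Run:
```python
from h import *
w,c,s,o=pickle.load(open('w2.pkl','rb'))
mt=np.array(w['mount']); h=cv2.cvtColor(w['image'],cv2.COLOR_RGB2HSV).astype(int)
m=((h[...,0]<6)|(h[...,0]>174))&(h[...,1]>140); m[:,:440]=0; m[:250]=0;m[300:]=0
def pt(px,ht):
    v=mt[:3,:3]@np.linalg.solve(w['K'],[*px,1.]); t=(o['tool_pos'][2]-ht-mt[0,3])/v[0]
    return (mt[:3,3]+v*t).round(1)
for cx in range(470,530,8):
    q=np.where(m[:,cx])[0]
    if len(q): print(cx,q.min(),q.max(),pt((cx,q.mean()),169.5))
M=R.from_euler('xyz',o['tcp_rot']).as_matrix()
for X in ([558,-299.5,167],[498,-274.5,176]): print((M.T@(np.array(X)-o['tool_pos'])).round(1))
b=s['image'][150:200,250:310,::-1]; cv2.imwrite('pics/z.png',cv2.resize(b,None,fx=8,fy=8,interpolation=cv2.INTER_CUBIC))
```

```text
470 268 276 [34.1 78.4  1.3]
478 268 281 [34.1 82.6  2.7]
486 267 281 [34.1 86.6  2.4]
494 267 281 [34.1 90.6  2.4]
502 267 280 [34.1 94.6  2.1]
510 267 281 [34.1 98.6  2.4]
518 267 281 [ 34.1 102.6   2.4]
[ 36.8 103.6   2.6]
[27.7 38.6  1.9]
```

Call:
send_rows(moves=[[9, 0, 2.3, 0.8], [0, 15, 0, 0], [0, 12, 0, 0], [0, 12, 0, 0], [1, 8, 0, 0], [3, 10, 0, 0], [3, 10, 0, 0], [0, 0, 0, 0]])

```text
time: 15.25
tool_pos: [524.0, -286.4, 186.0]
tcp_rot: [-1.911, 1.57, 2.404]
contact_force: [-0.4, 0.2, -0.8]
grip_width: 5.9
```

Run:
```python
from h import *
show()
s=capture('scene'); c=capture('top')
b=s['image'][145:215,235:320,::-1]; cv2.imwrite('pics/s3.png',cv2.resize(b,None,fx=7,fy=7,interpolation=cv2.INTER_CUBIC))
```

```text
{'time': 15.25, 'tool_pos': [523.952, -286.425, 186.039], 'tcp_rot': [-1.911, 1.57, 2.404], 'contact_force': [-0.416, 0.208, -0.769], 'grip_width': 5.853, 'joint_positions': [-0.629, 0.507, 1.378, 0.0, 1.258, -0.231]}
```

View pics/s3.png

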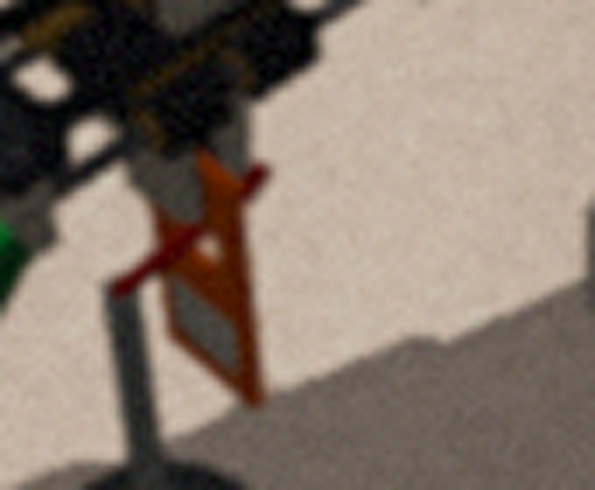

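The peg runs through the eye: its tip shows beyond the tag at (258,180) and the eye is at (208,245). There is no contact force, so I'll lower it onto the peg.

Call:
send_rows(moves=[[3, 0, 0, 0], [2, 0, 0, 0], [1, 0, 0, 0], [0.5, 0, 0, 0], [0.5, 0, 0, 0], [0, 0, 0, 0]])

```text
time: 16.1
tool_pos: [523.6, -286.3, 179.7]
tcp_rot: [3.071, 1.571, 1.102]
contact_force: [0.4, 0.8, -0.2]
grip_width: 5.7
```

Call:
send_rows(moves=[[0.7, 0, 0, 0], [0.7, 0, 0, 0], [0, 0, 0, 0]])

```text
time: 16.48
tool_pos: [523.6, -286.3, 178.5]
tcp_rot: [1.627, 1.571, -0.342]
contact_force: [-1.2, 0.2, -0.1]
grip_width: 6.1
```

Call:
send_rows(moves=[[0.7, 0, 0, 0], [0.6, 0, 0, 0], [0, 0, 0, 0]])

```text
time: 16.85
tool_pos: [523.7, -286.4, 178.1]
tcp_rot: [1.363, 1.57, -0.606]
contact_force: [-2.3, 1.0, 7.5]
grip_width: 5.8
```

Call:
send_rows(hand=0.3, moves=[[0, 0, 0, 0], [0, 0, 0, 0], [0, 0, 0, 0], [-2, 0, 0, 0], [-5, 0, 0, 0], [-20, 0, 0, 0], [-40, 0, 0, 0], [-40, 0, 0, 0]])

```text
time: 17.85
tool_pos: [523.5, -286.3, 285.4]
tcp_rot: [-2.468, 1.571, 1.846]
contact_force: [0.3, -1.2, 0.6]
grip_width: 27.6
```

Call:
send_rows(moves=[[-20, -40, 0, 0], [0, -50, 0, 0], [0, -20, 0, 0], [0, 0, 0, 0], [0, 0, 0, 0], [0, 0, 0, 0], [0, 0, 0, 0], [0, 0, 0, 0]])

```text
time: 18.85
tool_pos: [422.4, -243.8, 303.7]
tcp_rot: [-2.049, 1.57, 2.266]
contact_force: [0.6, 0.8, -0.9]
grip_width: 27.4
```

Run:
```python
from h import *
show()
s=capture('scene'); c=capture('top')
b=cv2.resize(s['image'][145:245,225:425,::-1],(800,400),interpolation=cv2.INTER_CUBIC)
b=cv2.resize(s['image'][145:305,225:425,::-1],(560,448)); t=cv2.resize(c['image'][180:292,210:340,::-1],(240,208)); t=cv2.copyMakeBorder(t,0,240,0,0,0)
cv2.imwrite('pics/end.png',np.hstack([b,t]))
```

```text
{'time': 18.85, 'tool_pos': [422.426, -243.757, 303.707], 'tcp_rot': [-2.049, 1.57, 2.266], 'contact_force': [0.616, 0.773, -0.934], 'grip_width': 27.378, 'joint_positions': [-0.681, 0.222, 1.478, 0.0, 1.442, -0.283]}
```

View pics/end.png

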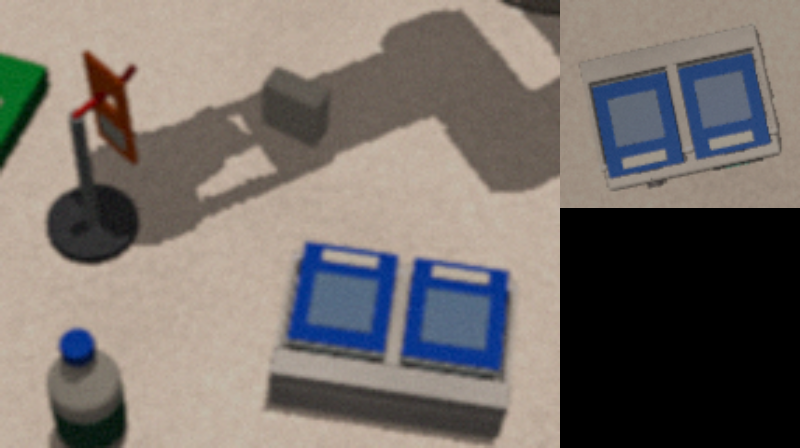

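The tag hangs free on the peg at (110,105) and both covers are flat. I'll wait 2 s for any swing to die down, then hand in.

Call:
send_rows(moves=[[0, 0, 0, 0], [0, 0, 0, 0], [0, 0, 0, 0], [0, 0, 0, 0], [0, 0, 0, 0], [0, 0, 0, 0], [0, 0, 0, 0], [0, 0, 0, 0]])

```text
time: 19.95
tool_pos: [422.2, -243.7, 304.0]
tcp_rot: [-2.807, 1.571, 1.508]
contact_force: [0.2, 0.8, -0.4]
grip_width: 27.3
```

Call:
send_rows(moves=[[0, 0, 0, 0], [0, 0, 0, 0], [0, 0, 0, 0], [0, 0, 0, 0], [0, 0, 0, 0], [0, 0, 0, 0], [0, 0, 0, 0], [0, 0, 0, 0]])

```text
time: 20.95
tool_pos: [422.2, -243.7, 304.0]
tcp_rot: [3.004, 1.571, 1.035]
contact_force: [0.3, 0.0, -0.2]
grip_width: 27.6
```

Run:
```python
from h import *
from plant import close_job
def tag(c):
    h=cv2.cvtColor(c['image'],cv2.COLOR_RGB2HSV).astype(int)[150:215,245:285]
    m=(h[...,0]>=6)&(h[...,0]<18)&(h[...,1]>170); return np.argwhere(m).mean(0).round(2),m.sum()
for i in range(4): print(tag(capture('scene')))
show(); print(close_job())
```

```text
(array([30.92, 19.31]), np.int64(229))
(array([30.68, 19.29]), np.int64(231))
(array([31.01, 19.49]), np.int64(228))
(array([30.67, 19.36]), np.int64(226))
{'time': 21.15, 'tool_pos': [422.201, -243.676, 303.987], 'tcp_rot': [-2.94, 1.571, 1.375], 'contact_force': [-0.408, -0.082, 0.11], 'grip_width': 27.704, 'joint_positions': [-0.681, 0.221, 1.478, 0.0, 1.442, -0.283]}
the job is handed in; nothing more can be done
None
```

I pressed both covers down until they stopped (left, then right), and each stayed shut after I lifted off. I then took the tag from its rack, passed its eye over the peg, lowered it until it touched and let go. The job was handed in at about 21 s of the 61 s allowed.

- **Covers:** both looked flat and shut in the two fixed camera views. I judged the catches from the pictures and the firm stop (22 to 24 N at 65.8 mm), since the joint angles could not be read.
- **Tag:** it hangs on the peg, clear of the rack. In four frames over 0.2 s its position moved by only about 0.3 px.
- **Robot:** it stood well clear, with only sensor noise on the wrist force.
- **Bystanders:** nothing the arm did came near them, but I did not measure their positions again at the end.

Nothing failed. The one disagreement was that the two camera views differed by 2 to 4 mm, slightly more than the stated calibration. A wrist-camera check of the tag and peg agreed with the positions I used to within about 2 mm.

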